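Find and press the concealed catch of the supply chest

TASK

Open the white supply chest: with a light touch, feel along the flat rail in front of its lid for the press plate of the concealed catch, and press the plate in so that the lid springs up. Then push the lid back with the fingers until it stands fully open, past upright. Nothing is to be picked up, and the things standing about, the tin on the rail too, stay where they are.

Things in the scene. Friction and masses are not known exactly. Their poses are not given: they have to be found in the camera images.
- chest: White laminate supply chest, screwed to the bench: 265 mm deep (x), 400 mm wide (y), 100 mm high. Origin: centre of its underside; +x points from front to hinge side. Its flat top (z = 100 mm) is a fixed rigid rail in front, x = -132 to -44 mm over the full width, flat to 0.5 mm, and behind it the lid, x = -42 to +117 mm. A press plate lies in the rail (see rail_mid).
- rail_mid (a point): Point on the rail's surface, at x = -88.5 mm, y = 0 of the chest; axes as the chest's. The catch's press plate, white as the rail, is 39 (x) by 55 mm (y) in an opening of 42 by 58 mm with a thin gap all round, its top 3 mm below the rail. Its centre lies on the line through this point along y, anywhere from -50 to +50 mm: that differs from chest to chest.
- release (a joint): How far the catch's press plate is pushed in: 0 at rest, 0.006 m fully in, straight down. Sprung: begins to give at 2 N, fully in at 5 N. The catch lets go of the lid at about 3 mm; the plate springs back when let go.
- lid (a joint): Angle of the chest's lid: 0 shut (held by the catch), 1.57 upright, 1.66 rad fully open at its stop. The hinge line runs along y at x = 117.5 mm, z = 85 mm of the chest. Once unlatched, a counterbalance spring raises the lid by itself to about 1.0 rad; from there it stays wherever it is left, and less than 1 N at its edge moves it on.
- lid_edge (a point): Middle of the lid's front edge (lid 159 mm deep from hinge to edge, 380 mm wide, 12 mm thick, 0.4 kg), 159.5 mm from the hinge line, at mid-thickness. Its x points from the edge to the hinge, y along the edge.
- polish_tin: Red polish tin, 61 mm across and 22 mm high, standing on one outer end of the chest's rail. Origin: centre of its underside.
- tape_roll: Roll of amber packing tape, 100 mm across and 45 mm high, lying flat. Origin: centre of its underside.
- shoe_brush: Wooden shoe brush, 150 x 48 x 40 mm, bristles down, its length along x. Origin: centre of its underside.
- scanner: Grey and black hand-held code scanner, 173 mm long (x), 66 mm wide, 48 mm high. Origin: on its underside near the middle.
- shoe_tree: Wooden shoe tree, 257 mm long (x), 62 mm wide, 46 mm high. Origin: on its underside near the middle.

How it is judged:
On the way:
1. the press plate of the catch is pushed in while the lid is still shut (value of joint release above 0.0025 m and value of joint lid below 0.3 rad).
At the end, for the whole second after the job is handed in: The lid rests fully open (joint lid above 1.55 rad), the press plate has sprung back, and every loose thing is within 20 mm of where it stood (value of joint lid above 1.55 rad and velocity of joint lid below 0.1 rad/s and value of joint release below 0.0015 m and distance of each of polish_tin, tape_roll, shoe_brush, scanner, shoe_tree from where it was at the start of the episode below 0.02 m); the robot touches nothing.
It fails at once if the fingers strike or lean on anything with more than 70 N (contact force between the fingers and anything else above 70 N).
It fails at once if a bystander is picked up, carried, pushed away or knocked over (distance of any of polish_tin, tape_roll, shoe_brush, scanner, shoe_tree from where it was at the start of the episode above 0.02 m or angle between polish_tin's own z axis and vertical above 0.3 rad).
It also fails if it takes over 48 s, if anything falls off the work surface, if the arm or the gripper's body presses on something with over 40 N, if the wrist force passes 120 N, or if a joint passes its speed limit or range.

ROBOT

A 6-joint arm with a two-finger parallel gripper is mounted at the origin on the work surface. World frame = base frame: x ahead of the robot, y to its left, z up, the work surface at z = 0. Lengths are in m, angles in rad, forces in N, time in s.
With the tool pointing down it reaches from about 0.35 to 0.85 m from the base axis. Payload 8.1 kg.
Tool frame: the origin (TCP) lies at the very end of the fingers, on their centre line; the grasp point (between the pads) lies 19 mm behind it; z points along the fingers, y is the direction in which the jaws open and shut (so a half turn about z gives the same grasp; the last joint's range is limited). The gripper opens to 93 mm and grips with 3 to 60 N. Pads are 15 mm wide; open, the fingers measure 128 mm over their backs; the gripper's body (75 mm by 188 mm) begins 65 mm behind the grasp point.
Start: joints at [-1.324, 0.13, 1.488, -0, 1.523, -0.085], TCP at [0.195, -0.567, 0.219] pointing down, gripper open.
Joint ranges: [-2.96, 2.96], [-0.89, 2.26], [0.02, 2.5], [-1.34, 4.48], [0, 2.73], [-2.66, 2.66]. Speed limits (rad/s): [2.39, 2.39, 2.79, 3.14, 3.14, 3.14].

INTERFACE

Orientations are given as a rotation vector (axis times angle).
In Python, from plant import * gives the robot as it stands.
- The arm moves only by the tool apply_moves, never from a script. Its argument "commands" is one flat list of numbers, 7 for each row, row after row: the shift along the world's x, y, z in cm, then the turn, a rotation vector about the world's x, y, z in rad, then the finger opening in cm, from 0 to 9.3. A call has 1 to 8 rows; each row shifts and turns the pose as measured when the row begins; what a row does not reach is not made up. A row lasts 1/8 s, in which the tool goes at most 62.5 mm and 10.7 degrees, less where a joint would pass 70% of its speed; a pose out of reach is approached as far as the arm can. A call with a gripper value outside its range is refused whole. The fingers move at their own pace and stop on an object; "squeeze" is the grip in N (left out, the last holds). Time passes only in rows, so rows that do not move let the fingers close. It gives the time, the measured TCP pose, the force and the opening at its end, in the units of the state.
- read_state(): the state, without advancing time (a new reading comes with each control period).
- read_camera(name): name is "scene" or "top" or "wrist"; returns (picture, depth): 400x640x3 uint8, blue, green, red; 400x640 float32, m along the optical axis (not along the pixel's ray), 0 where there is no reading.
- camera_model(name): a dict with "intrinsics" (3x3 intrinsics, pixels), "dist_coeffs" ([k1, k2, p1, p2, k3] as OpenCV has them; the pictures are not rectified), "R" (3x3) and "t" (3): a world point X has camera coordinates R X + t. Camera axes: x right, y down, z forward; pixel columns grow to the right and rows downward; lengths in m; the calibration is good to about 2 mm. A picture is of the moment at which its call begins: read the wrist's pose just before it. camera_model takes no time and is no camera call; for the wrist camera it gives the pose at the moment of the call.
- close_job(): hands the job in, once; it reports no verdict.
Trained networks look in the newest picture that a camera, given by its name, has taken for a name from the list of things; names that differ only in an ending like _2 or _b are one class to them, and where a whole thing is asked for, a point or a joint stands for the part that bears it (a point fixed in the world has none). Each returns a list of dicts, best first, with "conf" (0 to 1); they miss things now and then, are a little off and sometimes report something else, mostly with a low value. They report only what shows in the picture. A call takes as long as a camera call.
- find_in(query, camera): "point" ([x, y, z] in m, in the coordinates of the camera as it stood for that picture, good to about 4 mm: the middle of the surface that is visible of it).
- cut_out(query, camera): "mask" (400x640 bool, what is visible of it).
- spot_point(query, camera): "point" ([x, y, z] in m, in the coordinates of the camera as it stood for that picture, good to about 4 mm: a listed point, or the origin of a listed thing).
The state is a dict: "t": time; "q": joint angles; "dq": joint speeds; "joint_torque": joint torques, N m; "tool_pos": TCP position; "orientation": TCP orientation; "force": force on the tool from outside, world axes, zero at the start; "wrist_torque": the same for the moment, N m; "opening": finger opening in m.
Only numpy, scipy, OpenCV 4.12 (cv2) and the standard library are available. Lean on these libraries where they do the work, as an engineer would, in place of code of your own. Each camera call takes 0.05 s, during which the arm holds its last target. There are 200 camera calls.

## Working session

There is one attempt and no reset: what is moved stays moved. The work goes in short steps, Python scripts to look and compute and a tool call to move; the robot and the scene stay as the last step left them, time stands still between calls to the robot, and variables do not carry over. Pictures are saved under pics/ and viewed, about 8 in all and at most 12, crops included, and the job is handed in when it is done.

Besides the shell and the picture viewer there is one more tool, called after "Call:" in YAML: its name, and indented under it one key for each argument. apply_moves: Moves the arm, as the interface text tells. Its arguments: {"type":"object","properties":{"commands":{"type":"array"},"squeeze":{"type":"number"}},"required":["commands"]}

```bash
mkdir -p pics; cat > h.py <<'E'
from plant import *
import numpy as np, cv2
def w(cam,p):
    m=camera_model(cam); return np.array(m["R"]).T@(np.array(p)-np.array(m["t"]))
def dep(cam,d,px):
    m=camera_model(cam); K=np.array(m["intrinsics"]);px=np.array(px,float).reshape(-1,1,2)
    u=cv2.undistortPoints(px,K,np.array(m["dist_coeffs"]))[:,0]
    z=np.array([d[int(p[0,1]),int(p[0,0])] for p in px])
    c=np.c_[u*z[:,None],z]; return (c-np.array(m["t"]))@np.array(m["R"])
E
python3 - <<'E'
from h import *
s=read_state();print(s)
for c in ["top","scene"]:
    im,d=read_camera(c);cv2.imwrite(f"pics/{c}0.png",im);np.save(f"pics/{c}0.npy",d)
    for q in ["chest","rail_mid","lid_edge","polish_tin","tape_roll","shoe_brush","scanner","shoe_tree"]:
        r=spot_point(q,c)
        print(c,q,[(np.round(w(c,x["point"]),3),round(x["conf"],2)) for x in r[:2]])
E
```

```text
{'t': 0.0, 'q': array([-1.32439428e+00,  1.31182863e-01,  1.48930729e+00,  3.19400682e-05,
        1.52297946e+00, -8.54213677e-02]), 'dq': array([ 1.72848760e-03, -1.35263819e-03, -7.08782107e-04, -1.32806082e-03,
       -1.98416343e-04, -1.40241603e-06]), 'joint_torque': array([ 8.37102853e-04, -5.59838212e+01, -4.91756737e+01,  7.69195100e-02,
        3.52021982e-02, -1.80065367e-04]), 'tool_pos': array([ 0.19533919, -0.56669933,  0.2175591 ]), 'orientation': array([-3.09660559e+00, -5.18527199e-01,  1.86994995e-04]), 'force': array([-0.18718084,  0.76386773,  0.11598212]), 'wrist_torque': array([-0.01611854, -0.07610847,  0.02442316]), 'opening': 0.0930486338192711}
top chest [(array([ 0.581,  0.052, -0.003]), 0.8), (array([0.547, 0.061, 0.094]), 0.74)]
top rail_mid [(array([0.494, 0.068, 0.1  ]), 0.71), (array([ 0.468, -0.09 ,  0.099]), 0.48)]
top lid_edge [(array([ 0.585,  0.053, -0.001]), 0.58), (array([0.546, 0.062, 0.094]), 0.55)]
top polish_tin [(array([ 0.47 , -0.092,  0.098]), 0.81)]
top tape_roll [(array([ 0.459, -0.21 , -0.003]), 0.55)]
top shoe_brush [(array([0.608, 0.296, 0.   ]), 0.75), (array([0.497, 0.065, 0.097]), 0.44)]
top scanner [(array([ 0.594, -0.229, -0.002]), 0.89)]
top shoe_tree [(array([0.635, 0.389, 0.001]), 0.64)]
scene chest [(array([ 0.586,  0.055, -0.003]), 0.72)]
scene rail_mid [(array([0.495, 0.065, 0.097]), 0.95)]
scene lid_edge [(array([0.545, 0.061, 0.095]), 0.85)]
scene polish_tin [(array([ 0.472, -0.093,  0.098]), 0.8), (array([ 0.453, -0.211, -0.004]), 0.29)]
scene tape_roll [(array([ 0.454, -0.207, -0.004]), 0.65)]
scene shoe_brush [(array([ 0.607,  0.303, -0.001]), 0.74)]
scene scanner [(array([ 0.594, -0.223, -0.001]), 0.56), (array([ 0.454, -0.211, -0.003]), 0.44)]
scene shoe_tree [(array([ 0.635,  0.391, -0.005]), 0.81)]
```

View pics/top0.png

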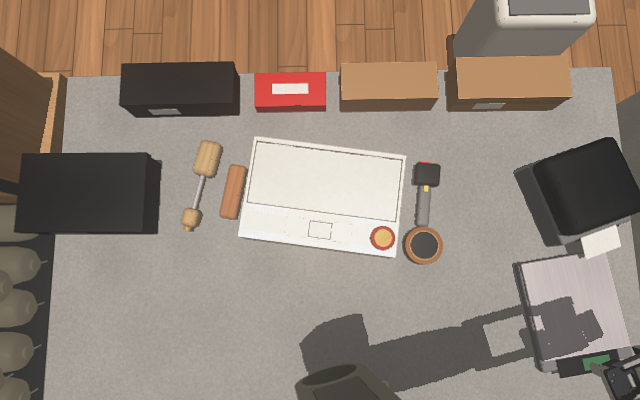

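View pics/scene0.png

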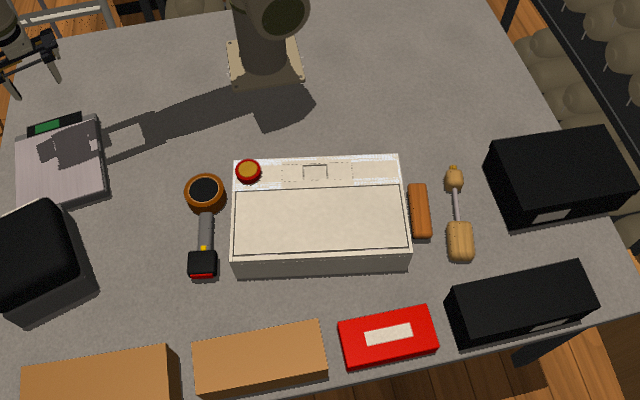

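The top view shows the chest slightly yawed, with its rail in front and the tin at (382,237). A faint rectangle at (320,230) may be the plate. I'll fit the pose and enlarge the rail.

```bash
python3 - <<'E'
from h import *
d=np.load("pics/top0.npy");im=cv2.imread("pics/top0.png")
# chest top plane points
v,u=np.mgrid[120:270,225:420]; px=np.c_[u.ravel(),v.ravel()]
P=dep("top",d,px); ok=(abs(P[:,2]-.1)<.006)&(d[px[:,1],px[:,0]]>0)
m=ok.reshape(v.shape).astype(np.uint8); m=cv2.morphologyEx(m,cv2.MORPH_OPEN,np.ones((5,5)))
Q=P[m.ravel()>0]; r=cv2.minAreaRect((Q[:,:2]*1000).astype(np.float32)); print(r,np.round(cv2.boxPoints(r)),np.median(Q[:,2]))
print("rect marks",np.round(dep("top",d,[(309,221),(332,222),(331,239),(308,237),(320,230),(382,238)]),4))
c=im[200:262,230:410]; cv2.imwrite("pics/c1.png",cv2.resize(cv2.normalize(c,None,0,255,cv2.NORM_MINMAX),None,fx=4.4,fy=4.4,interpolation=cv2.INTER_CUBIC))
E
```

```text
((584.2686767578125, 54.715606689453125), (400.4137268066406, 265.68499755859375), 81.4040298461914) [[ 423. -123.]
 [ 686. -163.]
 [ 746.  233.]
 [ 483.  273.]] 0.0988546572686992
rect marks [[ 0.5185  0.0903  0.0969]
 [ 0.5146  0.0319  0.0999]
 [ 0.4716  0.0353  0.1002]
 [ 0.4777  0.0932  0.0995]
 [ 0.4951  0.0627  0.0966]
 [ 0.4706 -0.0901  0.121 ]]
```

View pics/c1.png

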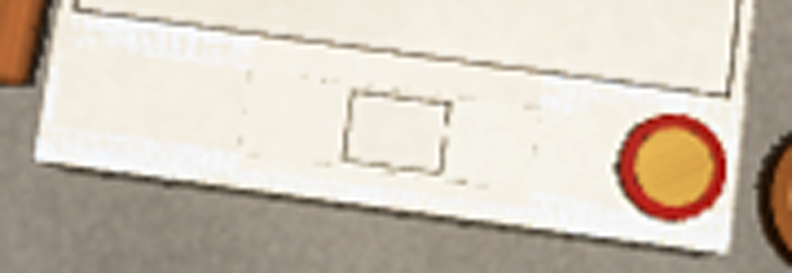

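The plate's outline is clear, centred at about (0.4955, 0.063), and the depth reads 3 mm below the rail there. Chest yaw is -8.6°. I'll move over with the fingers closed.

Call:
apply_moves:
  commands: [2.5,5.2,0,0,0,-0.1,0,2.5,5.2,0,0,0,-0.1,0,2.5,5.2,0,0,0,-0.1,0,2.5,5.2,0,0,0,-0.1,0,2.5,5.2,0,0,0,-0.08,0,2.5,5.2,0,0,0,0,0,2.5,5.2,0,0,0,0,0,2.5,5.2,0,0,0,0,0]
  squeeze: 5

```text
t: 1.9
tool_pos: [0.3977, -0.1416, 0.2183]
orientation: [3.129, -0.271, 0.007]
force: [1.4, 0.1, -0.6]
opening: 0.0175
```

Call:
apply_moves:
  commands: [2.4,5.2,0,0,0,0.02,0,2.4,5.2,0,0,0,0,0,2.4,5.2,-2,0,0,0,0,2.0,4.3,-4,0,0,0,0,0,0,0,0,0,0,0]

```text
t: 2.52
tool_pos: [0.4932, 0.0679, 0.159]
orientation: [3.132, -0.23, 0.017]
force: [-0.4, -1.3, -0.7]
opening: 0.0005
```

```bash
python3 - <<'E'
from h import *
s=read_state();print(s["tool_pos"],s["orientation"],s["force"],s["opening"])
im,d=read_camera("wrist");cv2.imwrite("pics/w1.png",im)
for q in ["rail_mid","lid_edge","polish_tin"]:
    print(q,[(np.round(w("wrist",x["point"]),3),round(x["conf"],2)) for x in spot_point(q,"wrist")[:2]])
E
```

```text
[0.49323561 0.06789677 0.15902389] [ 3.13215757 -0.22991684  0.01671985] [-0.42195777 -1.25279732 -0.67332274] 0.0004924831001428097
rail_mid []
lid_edge [(array([0.542, 0.055, 0.101]), 0.7)]
polish_tin [(array([ 0.471, -0.096,  0.106]), 0.77)]
```

View pics/w1.png

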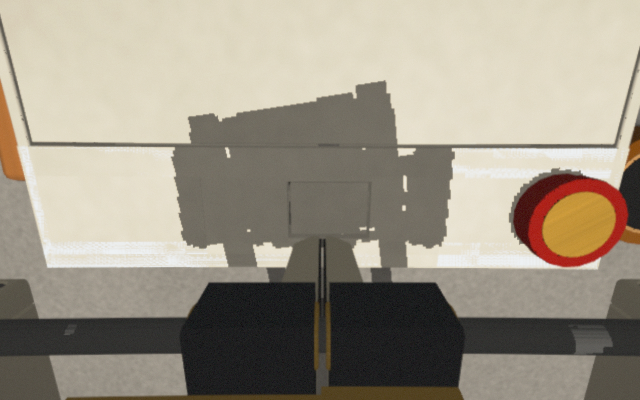

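The wrist view shows the plate outlined at columns 289–371, rows 181–236, under the fingertips. I'll get its coordinates, plus where the camera sits relative to the lid's swing.

```bash
python3 - <<'E'
from h import *
m=camera_model("wrist");print("cam",-np.array(m["R"]).T@m["t"])
im,d=read_camera("wrist")
print(np.round(dep("wrist",d,[(295,186),(365,186),(365,231),(295,231),(330,208),(250,208),(410,208),(330,165)]),4))
E
```

```text
cam [0.5738399  0.05217886 0.33286611]
[[0.5739 0.0519 0.3331]
 [0.5112 0.031  0.1016]
 [0.4769 0.0349 0.1   ]
 [0.4837 0.0861 0.0975]
 [0.4976 0.0578 0.0978]
 [0.5073 0.1144 0.101 ]
 [0.4903 0.0013 0.1019]
 [0.5298 0.0532 0.102 ]]
```

Call:
apply_moves:
  commands: [0.1,-0.6,-2.5,0,0,0,0,0,0,-2,0,0,0,0,0,0,-0.5,0,0,0,0,0,0,-0.2,0,0,0,0,0,0,-0.2,0,0,0,0]

```text
t: 3.4
tool_pos: [0.5008, 0.053, 0.1165]
orientation: [3.131, -0.251, 0.05]
force: [-1.1, -0.1, -0.0]
opening: 0.0002
```

Call:
apply_moves:
  commands: [-0.7,0.8,-0.6,0,0,0,0,0,0,-0.3,0,0,0,0,0,0,0,0,0,0,0]

```text
t: 3.78
tool_pos: [0.4937, 0.0618, 0.1079]
orientation: [3.131, -0.25, 0.052]
force: [0.5, 0.9, -0.3]
opening: 0.0006
```

Call:
apply_moves:
  commands: [0,0,-0.6,0,0,0,0,0,0,0,0,0,0,0]

```text
t: 4.03
tool_pos: [0.4937, 0.062, 0.1015]
orientation: [3.131, -0.25, 0.052]
force: [-0.4, -0.2, -0.2]
opening: 0.0
```

Call:
apply_moves:
  commands: [0,0,-0.4,0,0,0,0,0,0,0,0,0,0,0]

```text
t: 4.28
tool_pos: [0.4941, 0.0619, 0.0974]
orientation: [3.131, -0.25, 0.053]
force: [-0.5, 0.2, -0.5]
opening: 0.0004
```

There's no contact below rail height, so the tip is in the plate's recess. I'll press on gently.

Call:
apply_moves:
  commands: [0,0,-0.3,0,0,0,0,0,0,0,0,0,0,0]

```text
t: 4.53
tool_pos: [0.4943, 0.0619, 0.0947]
orientation: [3.131, -0.25, 0.053]
force: [-1.6, 0.2, 1.5]
opening: 0.0003
```

Call:
apply_moves:
  commands: [0,0,-0.3,0,0,0,0,0,0,0,0,0,0,0]

```text
t: 4.78
tool_pos: [0.4944, 0.0619, 0.092]
orientation: [3.131, -0.25, 0.054]
force: [-0.8, -0.2, 4.4]
opening: 0.0004
```

Call:
apply_moves:
  commands: [0,0,-0.1,0,0,0,0,0,0,0,0,0,0,0]

```text
t: 5.03
tool_pos: [0.4944, 0.0619, 0.0912]
orientation: [3.131, -0.25, 0.054]
force: [-1.3, 0.9, 4.5]
opening: 0.0004
```

```bash
python3 - <<'E'
from h import *
print(read_state()["force"],read_state()["tool_pos"])
im,d=read_camera("scene");cv2.imwrite("pics/s2.png",im)
print([(np.round(w("scene",x["point"]),3),round(x["conf"],2)) for x in spot_point("lid_edge","scene")[:2]])
E
```

```text
[-1.2593896   0.86141189  4.48879017] [0.49439907 0.06187552 0.09121334]
[(array([0.572, 0.056, 0.181]), 0.67)]
```

View pics/s2.png

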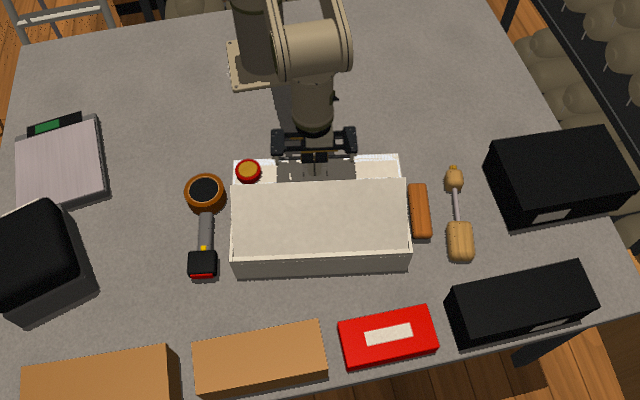

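The lid has been released and is rising, with its edge at z≈0.18. I'll lift out and back away.

Call:
apply_moves:
  commands: [0,0,1.5,0,0,0,0,-3,0.4,2,0,0,0,0,-3,0.4,3,0,0,0,0,0,0,3,0,0,0,0,0,0,0,0,0,0,0,0,0,0,0,0,0,0]

```text
t: 5.88
tool_pos: [0.4322, 0.0699, 0.1903]
orientation: [3.131, -0.25, 0.054]
force: [-0.6, 0.2, -0.4]
opening: 0.0005
```

```bash
python3 - <<'E'
from h import *
s=read_state();print(s["force"],s["tool_pos"],s["orientation"])
for c in ["scene","top"]:
    im,d=read_camera(c)
    print([(np.round(w(c,x["point"]),3),round(x["conf"],2)) for x in spot_point("lid_edge",c)[:2]])
E
```

```text
[-0.60079416  0.22257925 -0.36142937] [0.43216801 0.06990477 0.19026516] [ 3.13086767 -0.25025573  0.05409085]
[(array([0.61 , 0.051, 0.217]), 0.64)]
[(array([0.613, 0.051, 0.214]), 0.64), (array([0.583, 0.052, 0.   ]), 0.35)]
```

Call:
apply_moves:
  commands: [4,-0.6,0,0,0,0,0,4,-0.6,-0.2,0,0,0,0,4,-0.6,0,0,0,0,0,3,-0.5,0,0,0,0,0,0,0,0,0,0,0,0]

```text
t: 6.7
tool_pos: [0.5836, 0.0461, 0.1815]
orientation: [3.131, -0.25, 0.038]
force: [-0.4, -0.5, 0.6]
opening: 0.0004
```

Call:
apply_moves:
  commands: [1.3,-0.2,0,0,0,0,0,1.3,-0.2,0,0,0,0,0,1.3,-0.2,0,0,0,0,0,1.3,-0.2,0,0,0,0,0,1.3,-0.2,0,0,0,0,0,0,0,0,0,0,0,0]

```text
t: 7.45
tool_pos: [0.6477, 0.0365, 0.1794]
orientation: [3.131, -0.249, 0.029]
force: [0.5, -1.1, 0.5]
opening: 0.0005
```

Call:
apply_moves:
  commands: [1,-0.15,0.2,0,0,0,0,1,-0.15,0.2,0,0,0,0,1,-0.15,0,0,0,0,0,0.7,-0.1,0,0,0,0,0,0,0,0,0,0,0,0]

```text
t: 8.07
tool_pos: [0.6856, 0.031, 0.1844]
orientation: [3.131, -0.248, 0.024]
force: [-6.2, 0.5, 2.4]
opening: 0.0006
```

```bash
python3 - <<'E'
from h import *
s=read_state();print(s["force"],s["tool_pos"],s["orientation"])
for c in ["top","scene"]:
    im,d=read_camera(c)
    print([(np.round(w(c,x["point"]),3),round(x["conf"],2)) for x in spot_point("lid_edge",c)[:2]])
cv2.imwrite("pics/s3.png",im)
E
```

```text
[-6.24449511  0.52702955  2.38907277] [0.68556855 0.03103227 0.18437233] [ 3.13070516 -0.24835692  0.02408618]
[]
[(array([0.733, 0.032, 0.243]), 0.65)]
```

View pics/s3.png

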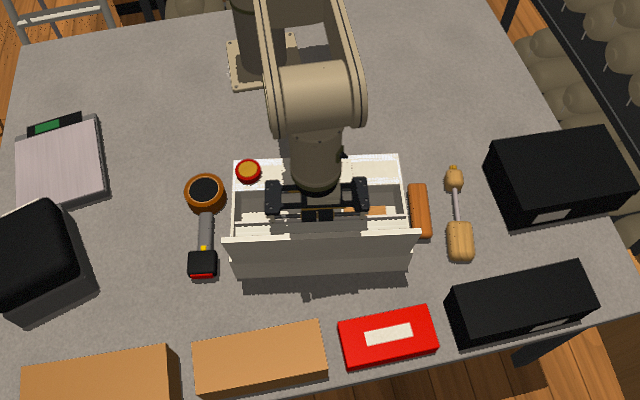

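Push force is 6 N where under 1 N moves the lid, so it's at its stop, and the picture shows it upright. I'll back off and check.

Call:
apply_moves:
  commands: [-1,0.15,0,0,0,0,0,-3,0.4,0,0,0,0,0,-5,0.7,1,0,0,0,0,-5,0.7,2,0,0,0,0,-5,0.7,2,0,0,0,0,-5,0.7,2,0,0,0,0,-4,0.6,2,0,0,0,0,0,0,0,0,0,0,0]

```text
t: 9.28
tool_pos: [0.397, 0.0713, 0.2754]
orientation: [3.131, -0.249, 0.034]
force: [0.3, -0.2, 1.1]
opening: 0.0004
```

```bash
python3 - <<'E'
from h import *
s=read_state();print(s["force"],s["tool_pos"],s["t"])
for c in ["top","scene"]:
    im,d=read_camera(c); cv2.imwrite(f"pics/{c}4.png",im)
    for q in ["lid_edge","polish_tin","tape_roll","shoe_brush","scanner","shoe_tree"]:
        print(c,q,[(np.round(w(c,x["point"]),3),round(x["conf"],2)) for x in spot_point(q,c)[:1]])
    # lid plane angle from depth, chest frame
    v,u=np.mgrid[100:300,200:440]; px=np.c_[u.ravel(),v.ravel()]; P=dep(c,d,px)
    e=np.array([.9888,-.1495]);X=(P[:,:2]-[.5843,.0547])@e;Y=(P[:,:2]-[.5843,.0547])@[.1495,.9888]
    k=(P[:,2]>.12)&(P[:,2]<.235)&(X>.09)&(X<.16)&(abs(Y)<.18)&(d[px[:,1],px[:,0]]>0)
    if k.sum()>50:
        n=cv2.fitLine(np.c_[X[k],P[k,2]].astype(np.float32),cv2.DIST_HUBER,0,.01,.01).ravel();print(c,k.sum(),"line",n,"angle",np.pi-np.arctan2(abs(n[1]),n[0]*np.sign(n[1])))
E
```

```text
[ 0.34418106 -0.2475974   1.11532753] [0.39695138 0.07127956 0.27541866] 9.275
top lid_edge [(array([0.729, 0.031, 0.242]), 0.9)]
top polish_tin [(array([ 0.47, -0.09,  0.1 ]), 0.79)]
top tape_roll [(array([ 0.459, -0.212,  0.001]), 0.97)]
top shoe_brush [(array([0.609, 0.295, 0.   ]), 0.83)]
top scanner [(array([ 0.594, -0.223, -0.004]), 0.93)]
top shoe_tree [(array([0.632, 0.388, 0.003]), 0.63)]
top 2302 line [0.01759768 0.99984515 0.12665537 0.2011625 ] angle 1.588395
scene lid_edge [(array([0.724, 0.033, 0.248]), 0.89)]
scene polish_tin [(array([ 0.472, -0.091,  0.097]), 0.62)]
scene tape_roll [(array([ 0.453, -0.21 , -0.003]), 0.83)]
scene shoe_brush [(array([ 0.609,  0.302, -0.003]), 0.88)]
scene scanner [(array([ 0.592, -0.223, -0.001]), 0.58)]
scene shoe_tree [(array([ 0.636,  0.394, -0.004]), 0.95)]
scene 5221 line [ 0.1450458  -0.98942494  0.13272002  0.21175645] angle 1.425237
```

View pics/scene4.png

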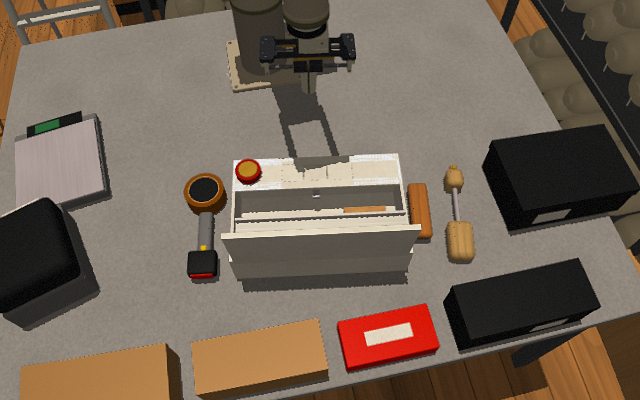

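```bash
python3 - <<'E'
from h import *
X0=[]
for c in ["top","scene"]:
    im,d=read_camera(c)
    v,u=np.mgrid[100:300,200:440]; px=np.c_[u.ravel(),v.ravel()]; P=dep(c,d,px)
    X=(P[:,:2]-[.5843,.0547])@[.9888,-.1495];Y=(P[:,:2]-[.5843,.0547])@[.1495,.9888]
    for lo,hi in [(.12,.15),(.15,.18),(.18,.21),(.21,.235),(.237,.26)]:
        k=(P[:,2]>lo)&(P[:,2]<hi)&(X>.08)&(X<.18)&(abs(Y)<.17)&(d[px[:,1],px[:,0]]>0)
        print(c,lo,k.sum(),np.round(np.percentile(X[k],[10,50,90]),4) if k.any() else "")
    X0.append(np.median(X[k]))
print(X0)
if min(X0)>.122: print("close",close_job())
E
```

```text
top 0.12 617 [0.124  0.1257 0.1271]
top 0.15 117 [0.1262 0.1272 0.128 ]
top 0.18 2 [0.1316 0.1323 0.1331]
top 0.21 1454 [0.1153 0.1255 0.1353]
top 0.237 1297 [0.106  0.1374 0.1459]
scene 0.12 739 [0.1369 0.1384 0.1397]
scene 0.15 818 [0.1399 0.1413 0.1428]
scene 0.18 892 [0.143  0.1444 0.1458]
scene 0.21 2563 [0.1125 0.1252 0.1477]
scene 0.237 1823 [0.1088 0.1408 0.1486]
[np.float64(0.13740763433991757), np.float64(0.14076132679242376)]
the job is handed in; nothing more can be done
close None
```

The chest's lid is open to its stop, past upright, and I handed the job in at about 9.5 s of the 48 s allowed.

- **Catch:** I found the press plate in the images. The closed fingertips confirmed it, passing below rail level without contact. I did not sweep along the rail by touch. The plate went in about 5 mm at 4.5 N, and the lid sprang up to about 1.0 rad.
- **Lid:** I pushed it back with the fingers until it met its stop at about 6 N, then withdrew the arm.
- **Last checks on the lid:** The final depth readings put the lid's top edge 20–23 mm behind the hinge line. The outer face leans back about 0.1 rad, consistent with 1.66 rad.
- **Last checks on the other things:** All loose things were found within about 6 mm of their first readings, which is within the networks' scatter. The arm was clear of everything. I did not measure the plate's spring-back separately.
- **Checks that disagreed:** An earlier line fit for the lid angle gave 1.59 rad from the top camera and 1.43 rad from the scene camera. It mixed points from different faces near the top edge, so I replaced it with the height-by-height readings above, which agree with each other.

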